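Date-stamp the base of a bottle and put it away

ROBOT

A 6-joint arm with a two-finger parallel gripper is mounted at the origin on the work surface. World frame = base frame: x ahead of the robot, y to its left, z up, the work surface at z = 0. Lengths are in m, angles in rad, forces in N, time in s.
With the tool pointing down it reaches from about 0.275 to 0.725 m from the base axis. Payload 5.6 kg.
Tool frame: the origin (TCP) lies at the very end of the fingers, on their centre line; the grasp point (between the pads) lies bot.grip_depth behind it (bot.grip_depth is the distance from the TCP to the grasp point, in m); z points along the fingers, y is the direction in which the jaws open and shut (so a half turn about z gives the same grasp; the last joint's range is limited). The gripper opens to 85 mm and grips with 20 to 120 N. Pads are 22 mm wide; open, the fingers measure 114 mm over their backs; the gripper's body (76 mm by 85 mm) begins 54 mm behind the grasp point. The pads swing forward as they close: fully open they stand 13 mm farther back than shut.
Start: joints at [-0.862, 0.255, 0.108, 0, -1.424, -0.285], TCP at [0.226, -0.501, 0.231] pointing down, gripper open.
Joint ranges: [-2.95, 2.95], [-1.21, 1.97], [-1.09, 1.5], [-2.87, 1.71], [-2.94, -0.07], [-3.05, 3.05]. Speed limits (rad/s): [2.57, 2.57, 3.14, 3.14, 3.14, 3.14].

INTERFACE

Orientations are given as [roll, pitch, yaw] about the fixed x, y, z axes, in that order (R = Rz(yaw) Ry(pitch) Rx(roll)).
In Python, from workcell import sensors, optics, job, bot gives the robot as it stands.
- The arm moves only by the shell command python3 -m handwheel 'ROWS' [OPENING] [FORCE]. ROWS is JSON, a list of rows, each a list of 2 entries, a list of its own where there are three numbers: the shift along the tool's x, y, z in m, then the turn about the tool's z in rad. In form: [[[dx, dy, dz], yaw], ...]. A call has 1 to 12 rows; each row is the pose to reach, as a shift and turn from the pose commanded when the call began, along the tool's axes at that moment; what a row does not reach only later rows make up. A row lasts 1/8 s, in which the tool goes at most 62.5 mm and 10.7 degrees, less where a joint would pass 70% of its speed; a pose out of reach is approached as far as the arm can. A call with a gripper value outside its range is refused whole. OPENING is the opening, from 0 (shut) to 1 (fully open), set as the call begins (- or left out, the last holds). The fingers move at their own pace and stop on an object; FORCE is the grip in N (left out, the last holds). Time passes only in rows, so rows that repeat a pose let the fingers close. It gives the time, the measured TCP pose, the force and the opening at its end, in the units of the state.
- sensors.get_state(): the state, without advancing time (a new reading comes with each control period).
- optics.camera(name): name is "side" or "top" or "wrist"; returns a dict with "img" (420x560x3 uint8, red, green, blue), "K" (3x3 intrinsics, pixels), "rvec" (rotation vector, rad) and "tvec" (3), from world to camera coordinates, as OpenCV has them; the wrist camera has in their place "tool_from_camera" (4x4, takes a point from camera to tool coordinates, whose origin is the TCP and whose axes are the flange's). Camera axes: x right, y down, z forward; pixel columns grow to the right and rows downward; lengths in m; the calibration is good to about 2 mm. A picture is of the moment at which its call begins: read the wrist's pose just before it. There is no depth.
- job.close_job(): hands the job in, once; it reports no verdict.
Trained networks look in a picture, given as the dict that the camera call returned (one of the last four; its "shot" number tells which), for a name from the list of things; names that differ only in an ending like _2 or _b are one class to them, and where a whole thing is asked for, a point or a joint stands for the part that bears it (a point fixed in the world has none). Each returns a list of dicts, best first, with "conf" (0 to 1); they miss things now and then, are a little off and sometimes report something else, mostly with a low value. They report only what shows in the picture. A call takes as long as a camera call. They do not tell look-alikes from the thing itself.
- optics.find_in(label, picture): "box" ([left, top, right, bottom] in pixels, round what is visible of it).
- optics.silhouettes(label, picture): "pixels" (420x560 bool, what is visible of it) and "box" ([left, top, right, bottom] in pixels, round what is visible of it).
- optics.mark_of(label, picture): "at" ([row, column] in pixels: a listed point, or the origin of a listed thing).
The state is a dict: "clock": time; "qpos": joint angles; "joint_vel": joint speeds; "joint_torque": joint torques, N m; "ee_pos": TCP position; "tool_rot": TCP orientation; "contact_force": force on the tool from outside, world axes, zero at the start; "torque": the same for the moment, N m; "width": finger opening in m.
Only numpy, scipy, OpenCV 4.12 (cv2) and the standard library are available. Lean on these libraries where they do the work, as an engineer would, in place of code of your own. Each camera call takes 0.05 s, during which the arm holds its last target.

TASK

Slide the dust cover of the bench stamper fully open, take the shouldered bottle with the black cap, and press it upright and centred down onto the sprung stamp until the stamp is fully depressed, holding it there for about a second. Then stand the bottle in the open front half of the metal lane and let go, push it back along the lane until it rests against the stop, still upright, and slide the dust cover fully shut again. Keep the fingers off the stamp itself and do not knock over or shove the jar and the tube standing near the bottle.

Things in the scene. Friction and masses are not known exactly. Their poses are not given: they have to be found in the camera images.
- stamper: Grey steel block of the bench stamper, fixed, 120 (its x) x 230 (its y) x 45 mm high; origin at the centre of its underside. The stamp lies at y = -55 mm of its frame; the cover parks, when open, at y = +55 mm.
- pad (a joint): Stamp travel in m: 0 up, 0.010 fully depressed (down). The spring takes about 3 N to start and 10 N to bottom out; it comes back up by itself.
- pad_top (a point): Centre of the upper face of the stamp, a flat black rubber disc of 66 mm diameter; at rest this face is 59 mm above the table (14 mm above the grey block). It moves down with the stamp.
- cover (a joint): Travel of the dust cover in m: 0 shut (over the stamp), 0.110 fully open; it slides in the +y direction of the stamper as it opens, with about 1.5 N of friction, and stays where it is left. It may start up to 20 mm open.
- tab (a point): Centre of the upright black tab on the dust cover. The cover is a steel shell 100 x 100 mm, its flat top 71 mm above the table; the tab stands on the middle of it: 50 mm along the stamper's x, 14 mm along its y, from 71 mm to 107 mm above the table; this point is 89 mm above the table. Push the tab from the side (or pinch it) to slide the cover.
- bottle_c (a point): Centre, half-way up, of the loose bottle to be stamped; z axis along the bottle, upwards. White plastic, 90 mm tall, about 200 g; round body of 56 mm diameter with straight sides from its base to 62 mm up, then a shoulder and a black cap of 36 mm diameter (72 to 90 mm up). Its flat base is 45 mm below this point. Stands on the table at the right, among the jar and the tube.
- lane: Fixed aluminium channel, 200 mm long (its x) and 82 mm wide (its y); origin at the centre of its underside. Its floor is 4 mm thick; side walls run the whole length, 72 mm apart inside, rising to 60 mm above the table; open at the -x end (towards the robot), closed at the +x end by the stop, also 60 mm high. A bottle against the stop has its axis at x = +66 mm of this frame; the front half is x below 0.
- lane_stop (a point): Middle of the inner face of the stop, at the lane's floor (x = +94 mm, y = 0, z = 4 mm of the lane's frame).
- jar_c (a point): Bystander: centre of a low wide white jar, 66 mm diameter, 51 mm tall, standing near the bottle. Leave it alone.
- tube_c (a point): Bystander: centre of a slim white tube-shaped bottle with a small black cap, 40 mm diameter, 91 mm tall, standing near the bottle. Leave it alone.
Mind the look-alikes: they are no part of the job. Leave any red look-alike of the part that bears bottle_c alone. Leave any orange or pink look-alike of the lane alone.

How it is judged:
By the outcome, as a careful person would: the job done as asked, in the order asked, and still so for the second after the job is handed in, with the robot touching nothing.
It also fails if it takes over 72 s, if anything falls off the work surface, if the arm or the gripper's body presses on something with over 40 N, if the wrist force passes 120 N, or if a joint passes its speed limit or range.

## Working session

There is one attempt and no reset: what is moved stays moved. The work goes in short steps, Python scripts to look and compute and a shell command to move; the robot and the scene stay as the last step left them, time stands still between calls to the robot, and variables do not carry over. Pictures are saved under pics/ and viewed, and the job is handed in when it is done.

```bash
mkdir -p pics; ls
python3 - <<'E'
from workcell import sensors, optics, job, bot
import cv2
print(bot.grip_depth, sensors.get_state())
for n in ("side","top","wrist"):
    p=optics.camera(n); cv2.imwrite(f"pics/{n}0.png",p["img"][:,:,::-1])
    print(n,p["K"].tolist(),p.get("rvec"),p.get("tvec"),p.get("tool_from_camera"))
    if n!="wrist":
        for l in ("stamper","pad_top","tab","bottle_c","lane","lane_stop","jar_c","tube_c"):
            print(l,[(d["at"],round(d["conf"],2)) for d in optics.mark_of(l,p)])
E
```

```text
pics
0.0187 {'clock': 0.0, 'qpos': array([-8.62389607e-01,  2.55747427e-01,  1.07009912e-01, -5.02428168e-04,
       -1.42389759e+00, -2.84601370e-01]), 'joint_vel': array([-1.96447967e-04, -9.18348970e-05, -1.20865943e-03, -2.77053202e-04,
       -8.96142746e-04,  7.84923057e-04]), 'joint_torque': array([-1.43255827e-03, -3.86634958e+01,  2.37940192e+01,  5.36537915e+00,
       -6.22398176e-03,  6.53021658e-06]), 'ee_pos': array([ 0.22603668, -0.50086043,  0.23039347]), 'tool_rot': array([ 3.13968831e+00, -3.93955036e-05, -2.71786126e+00]), 'contact_force': array([-0.37462374,  0.00809965, -0.39621096]), 'torque': array([ 0.00867428, -0.06054446,  0.02549758]), 'width': 0.085390323113101}
side [[497.38307093017943, 0.0, 285.2631669510358], [0.0, 497.38307093017943, 207.93125531292688], [0.0, 0.0, 1.0]] [ 2.04580024 -0.90548562  0.47766061] [-0.23501104  0.28624471  1.39184753] None
stamper [([219.6, 319.1], 0.57)]
pad_top []
tab [([208.0, 330.0], 0.97)]
bottle_c [([284.0, 365.5], 0.62), ([258.1, 369.9], 0.59)]
lane [([188.3, 166.5], 0.95), ([191.1, 247.8], 0.74), ([224.9, 193.4], 0.
[... 369 characters left out ...]
], 0.81), ([194.0, 381.5], 0.77)]
lane [([259.9, 219.5], 0.71), ([240.2, 145.8], 0.69), ([179.6, 216.4], 0.61), ([156.9, 209.0], 0.52), ([174.5, 305.1], 0.23)]
lane_stop [([214.5, 140.4], 0.83), ([232.4, 216.3], 0.73), ([156.7, 209.3], 0.72)]
jar_c [([157.0, 387.7], 0.78)]
tube_c [([193.4, 423.9], 0.63)]
wrist [[310.2798773181397, 0.0, 280.47573472367543], [0.0, 310.2798773181397, 210.38273172871402], [0.0, 0.0, 1.0]] None None [[-2.11227113e-04 -9.60700897e-01 -2.77585558e-01  6.99481876e-02]
 [ 9.99999603e-01 -4.43313168e-04  7.73326721e-04  1.73590043e-04]
 [-8.65993008e-04 -2.77585285e-01  9.60700609e-01 -1.43164824e-01]
 [ 0.00000000e+00  0.00000000e+00  0.00000000e+00  1.00000000e+00]]
```

View pics/top0.png

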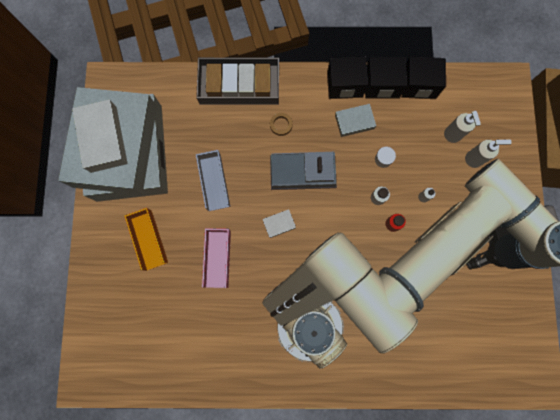

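View pics/side0.png

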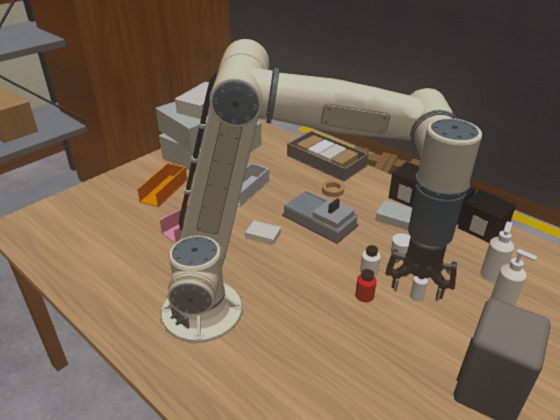

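View pics/wrist0.png

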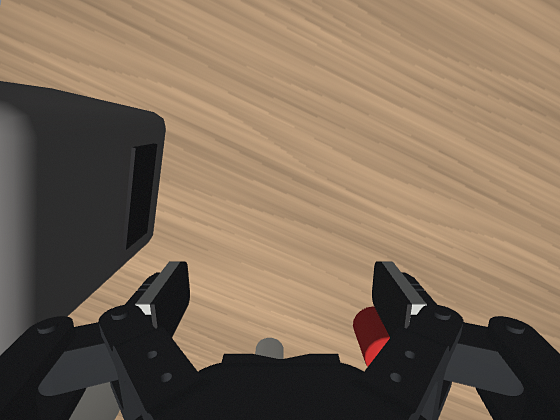

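Candidates in the top view:
- Bottle: white with black cap at (381,195). The others there are red at (397,222), the slim tube at (429,194), the jar at (386,156), and pumps at (465,122) and (488,148).
- Lane: blue-grey at (213,180). The look-alikes are orange at (146,240) and pink at (216,258).
- Stamper: (304,170), with the tab at (320,165).

Next I'll take measurements and a close crop.

```bash
cat > h.py <<'E'
import numpy as np, cv2
from scipy.optimize import least_squares
from workcell import sensors, optics, job, bot
from scipy.spatial.transform import Rotation as Ro
def cam(name):
    s=sensors.get_state(); p=optics.camera(name)
    if name=="wrist":
        T=np.eye(4);T[:3,:3]=Ro.from_euler('xyz',s['tool_rot']).as_matrix();T[:3,3]=s['ee_pos']
        C=np.linalg.inv(T@np.array(p['tool_from_camera']))
        R,t=C[:3,:3],C[:3,3]
    else:
        R=cv2.Rodrigues(np.array(p['rvec']))[0];t=np.array(p['tvec']).ravel()
    p['R'],p['t']=R,t
    return p
def proj(p,X):
    return cv2.projectPoints(np.atleast_2d(np.array(X,float)),p['R'],p['t'],np.array(p['K']),None)[0][:,0]
def onz(p,rc,z):  # row,col -> world at height z
    d=p['R'].T@np.linalg.inv(p['K'])@np.array([rc[1],rc[0],1.]);c=-p['R'].T@p['t']
    return c+d*(z-c[2])/d[2]
def sil(p,l,near=None):
    o=optics.silhouettes(l,p)
    if near is not None: o=sorted(o,key=lambda d:np.hypot(np.mean(np.where(d['pixels'])[1])-near[0],np.mean(np.where(d['pixels'])[0])-near[1]))
    return o
def hullmask(p,parts,shape=(420,560),ss=4):
    m=np.zeros((shape[0]*ss,shape[1]*ss),np.uint8)
    for X in parts:
        q=proj(p,X); q=(q+0.5)*ss
        cv2.fillConvexPoly(m,cv2.convexHull(q.astype(np.float32)).astype(np.int32),255)
    return cv2.resize(m,(shape[1],shape[0]),interpolation=cv2.INTER_AREA)/255.
def box(x0,x1,y0,y1,z0,z1): return np.array([[a,b,c] for a in(x0,x1) for b in(y0,y1) for c in(z0,z1)])
def cyl(r,z0,z1,n=32):
    a=np.linspace(0,2*np.pi,n,endpoint=False)
    return np.array([[r*np.cos(t),r*np.sin(t),z] for z in(z0,z1) for t in a])
def place(parts,x,y,th):
    c,s=np.cos(th),np.sin(th);R=np.array([[c,-s,0],[s,c,0],[0,0,1]])
    return [P@R.T+[x,y,0] for P in parts]
def fit(obs,parts,x0,fixth=False):
    from scipy.optimize import minimize
    # obs list of (cam, mask)
    G=lambda m:cv2.GaussianBlur(m.astype(np.float32),(0,0),1.5)
    O=[(p,G(m.astype(float))) for p,m in obs]
    def f(v):
        th=v[2]/1 if not fixth else 0
        return sum(((G(hullmask(p,place(parts,v[0],v[1],th)))-m)**2).sum() for p,m in O)
    n=2 if fixth else 3
    sx=np.zeros((n+1,n));sx[:]=x0[:n]
    for i in range(n): sx[i+1,i]+=(0.01,0.01,0.08)[i]
    r=minimize(f,x0[:n],method='Nelder-Mead',options=dict(initial_simplex=sx,xatol=1e-4,fatol=.01))
    return r.x,r.fun
STAMP=[box(-.06,.06,-.115,.115,0,.045)]
LANE=[box(-.1,.1,-.041,.041,0,.004),box(-.1,.1,-.041,-.036,0,.06),box(-.1,.1,.036,.041,0,.06),box(.094,.1,-.041,.041,0,.06)]
BOT=[cyl(.028,0,.062),np.vstack([cyl(.028,.062,.0621),cyl(.018,.072,.0721)]),cyl(.018,.072,.09)]
JAR=[cyl(.033,0,.051)];TUBE=[cyl(.02,0,.08)]
def go(x,y,z,yaw=None):
    s=sensors.get_state();w=s['tool_rot'][2];d=np.array([x,y,z])-s['ee_pos']
    R=Ro.from_euler('xyz',s['tool_rot']).as_matrix()
    t=0 if yaw is None else -((yaw-w+np.pi)%(2*np.pi)-np.pi)
    print("shift",(R.T@d).round(4),"turn",round(t,3),"j6",s['qpos'][5].round(2), "yaw",w.round(3))
E
python3 - <<'E'
from h import *
p=cam("top");cv2.imwrite("pics/top_c.png",cv2.resize(p['img'][130:250,190:450,::-1],None,fx=3,fy=3,interpolation=cv2.INTER_CUBIC))
q=cam("side")
for n,rc,z in(("stamper",(175.1,304.5),0),("tab",(166.5,319.8),.089),("bottle",(194,381.5),.045),("red",(225.4,396.7),.045),("lane",(179.6,216.4),0),("jar",(157,387.7),.025),("tube",(193.4,423.9),.045)):
    print(n,onz(p,rc,z).round(3))
for l,near,near2,parts in(("stamper",(304,170),(320,215),STAMP),("lane",(213,180),(250,182),LANE),("bottle_c",(381,195),(371,260),BOT),("jar_c",(386,156),(401,245),JAR),("tube_c",(429,194),(419,287),TUBE),("cover",(320,165),(335,208),None)):
    a=sil(p,l,near);b=sil(q,l,near2)
    print(l,[(d['box'],round(d['conf'],2)) for d in a[:2]],[(d['box'],round(d['conf'],2)) for d in b[:2]])
    np.savez(f"m_{l}.npz",t=a[0]['pixels'] if a else 0,s=b[0]['pixels'] if b else 0)
E
```

```text
stamper [0.538 0.014 0.   ]
tab [ 0.546 -0.035  0.089]
bottle [ 0.458 -0.254  0.045]
red [ 0.347 -0.303  0.045]
lane [0.52  0.336 0.   ]
jar [ 0.6   -0.287  0.025]
tube [ 0.461 -0.404  0.045]
stamper [([269.1, 155.5, 338.7, 187.7], 0.65)] [([280.7, 190.9, 358.7, 243.2], 0.64)]
lane [([197.4, 149.4, 228.2, 212.8], 0.84), ([203.1, 228.0, 233.2, 288.2], 0.87)] [([241.7, 163.1, 267.5, 206.1], 0.72), ([138.7, 160.7, 187.5, 206.8], 0.77)]
bottle_c [([386.9, 213.1, 406.7, 233.2], 0.75)] [([358.2, 243.9, 379.0, 273.7], 0.81), ([356.3, 268.3, 371.8, 300.8], 0.57)]
jar_c [([377.0, 144.8, 398.7, 168.4], 0.9), ([416.5, 186.2, 436.7, 199.7], 0.18)] []
tube_c [([418.2, 187.3, 438.1, 202.0], 0.57)] [([410.5, 274.8, 429.8, 301.1], 0.54)]
cover [([301.8, 157.8, 334.1, 182.8], 0.55)] [([315.8, 200.9, 352.1, 230.7], 0.81), ([239.7, 163.4, 270.4, 207.6], 0.7)]
```

View pics/top_c.png

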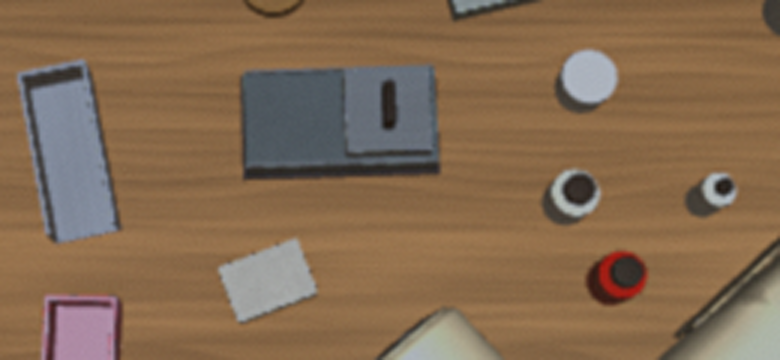

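The crop shows the white bottle with the black cap at crop (575,192), the red one at (618,277), the jar at (588,78) and the tube at (720,190). The cover sits over the right half of the stamper, and the blue-grey lane's stop is at its top end.

Run:
```python
from h import *
p=cam("top");q=cam("side")
L=lambda l:np.load(f"m_{l}.npz")
m=L("stamper")
SC=STAMP+[box(-.05,.05,-.105,-.005,.045,.071)]
for parts,n in((STAMP,'block'),(SC,'with cover')):
  print(n,fit([(p,m['t'])],parts,[.53,.01,0.0]),fit([(p,m['t']),(q,m['s'])],parts,[.53,.01,0.0]))
m=L("lane")
print('lane',fit([(p,m['t'])],LANE,[.515,.335,.14]))
m=L("cover")
print('cover',fit([(p,m['t']),(q,m['s'])],[box(-.05,.05,-.05,.05,.045,.071),box(-.025,.025,-.007,.007,.07,.107)],[.54,-.035,0.]))
go(.50,-.12,.30,0)
```

```text
block (array([0.54894052, 0.02261256, 0.03708482]), np.float64(8.792089462280273)) (array([0.54988746, 0.0203638 , 0.03849227]), np.float64(143.08143615722656))
with cover (array([0.54894052, 0.02261256, 0.03708482]), np.float64(8.792089462280273)) (array([0.54980617, 0.02031094, 0.01602017]), np.float64(65.59375))
lane (array([0.5103204 , 0.34340079, 0.20813962]), np.float64(3.299772024154663))
cover (array([ 0.5524948 , -0.03427308,  0.02484677]), np.float64(11.754602432250977))
shift [-0.4064  0.235  -0.0687] turn -2.718 j6 -0.28 yaw -2.718
```

Run:
```python
from h import *
go(.53,-.05,.26,-3.12)
```

```text
shift [-0.4625  0.2865 -0.0287] turn 0.402 j6 -0.28 yaw -2.718
```

```bash
python3 -m handwheel '[[[-0.05,0.03,-0.01],0.05],[[-0.1,0.06,-0.02],0.1],[[-0.15,0.09,-0.03],0.15],[[-0.2,0.12,-0.03],0.2],[[-0.25,0.155,-0.03],0.25],[[-0.3,0.185,-0.03],0.3],[[-0.35,0.22,-0.03],0.35],[[-0.4,0.25,-0.03],0.4],[[-0.44,0.275,-0.03],0.4],[[-0.462,0.286,-0.03],0.4],[[-0.462,0.286,-0.03],0.4],[[-0.462,0.286,-0.03],0.4]]' 0.5
python3 - <<'E'
from h import *
w=cam("wrist");cv2.imwrite("pics/w1.png",w['img'][:,:,::-1])
for n,X in(("tab",(.5525,-.034,.107)),("stamper",(.55,.02,0)),("lane",(.51,.343,0)),("bottle",(.458,-.254,.09))): print(n,proj(w,X))
for l in ("stamper","cover","lane","bottle_c","jar_c","tube_c"):
    print(l,[(np.round(d['box']),round(d['conf'],2)) for d in sil(w,l)])
E
```

```text
clock: 3.25
ee_pos: [0.5294, -0.0515, 0.2614]
tool_rot: [-3.141, -0.0, -3.118]
contact_force: [0.9, -0.3, -0.2]
width: 0.0425
tab [[296.78687898 217.73467502]]
stamper [[333.17528492 192.7909759 ]]
lane [[582.10955872 168.41567328]]
bottle [[ 72.53887744 114.45236755]]
stamper [(array([243., 144., 443., 254.]), 0.85)]
cover [(array([253., 160., 342., 250.]), 0.87)]
lane [(array([545.,  95., 560., 245.]), 0.66), (array([244., 143., 442., 252.]), 0.66)]
bottle_c [(array([ 0.,  0., 97., 53.]), 0.96), (array([ 56.,  84., 144., 140.]), 0.65)]
jar_c [(array([ 70., 200., 141., 263.]), 0.95), (array([256., 161., 343., 250.]), 0.71)]
tube_c []
```

View pics/w1.png

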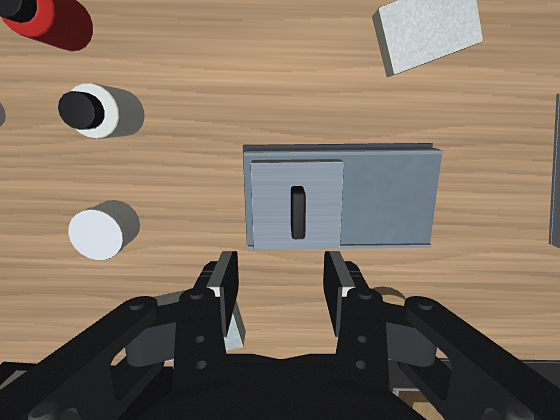

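The wrist view shows the cover top with corners around (252,161)–(342,248) and the tab at (298,212). The bottle cap is at (80,110), the jar at (97,233) and the red one at (45,15).

Run:
```python
from h import *
w=cam("wrist")
st=sil(w,"stamper")[0]['pixels'];co=sil(w,"cover")[0]['pixels'];bo=sil(w,"bottle_c",(100,112))[0]['pixels'];ja=sil(w,"jar_c",(97,233))[0]['pixels']
q,_=cv2.findContours(co.astype(np.uint8),0,2);print('cover rect',cv2.minAreaRect(q[0]))
for c in((252,161),(343,161),(341.5,247),(252,248)): print(onz(w,(c[1],c[0]),.071).round(4))
for c in((244,146),(443,150),(437,245)): print('blk',onz(w,(c[1],c[0]),.045).round(4))
print('cover',fit([(w,co)],[box(-.05,.05,-.05,.05,.045,.071),box(-.025,.025,-.007,.007,.07,.107)],[.54,-.035,0.02]))
print('stamper',fit([(w,st)],STAMP+[box(-.05,.05,-.105+.005,-.005+.005,.045,.071)],[.54,.015,0.02]))
print('bottle',fit([(w,bo)],BOT,[.46,-.254],True))
print('jar',fit([(w,ja)],JAR,[.60,-.287],True))
v=w['img'].max(2)
print("tab dark cols", [ (r,np.where(v[r,270:330]<60)[0][[0,-1]]+270) for r in(190,200,210,220,230)])
```

```text
cover rect ((296.0, 203.5), (89.0, 92.0), 90.0)
[ 0.5015 -0.0816  0.071 ]
[0.4993 0.0158 0.071 ]
[0.5983 0.0218 0.071 ]
[ 0.6019 -0.0819  0.071 ]
blk [ 0.488  -0.0929  0.045 ]
blk [0.4873 0.1344 0.045 ]
blk [0.6038 0.1465 0.045 ]
cover (array([ 0.55119658, -0.03245385,  0.03690778]), np.float64(12.544611930847168))
stamper (array([0.54812729, 0.02055116, 0.03142901]), np.float64(246.32659912109375))
bottle (array([ 0.45413631, -0.25019633]), np.float64(7.156260967254639))
jar (array([ 0.59818652, -0.27473082]), np.float64(17.59333038330078))
tab dark cols [(190, array([291, 303])), (200, array([291, 304])), (210, array([291, 304])), (220, array([291, 304])), (230, array([291, 304]))]
```

```bash
python3 - <<'E'
from h import *
go(.551,-.032,.081,-3.11)
E
python3 -m handwheel '[[[-0.022,0.019,0.04],0],[[-0.022,0.019,0.09],-0.008],[[-0.022,0.019,0.13],-0.008],[[-0.022,0.019,0.16],-0.008],[[-0.022,0.019,0.181],-0.008],[[-0.022,0.019,0.181],-0.008]]' 0.5
python3 -m handwheel '[[[0,0,0],0],[[0,0,0],0],[[0,0,0],0],[[0,0,0],0]]' 0.0 20
```

```text
shift [-0.0218  0.0182  0.1803] turn -0.008 j6 -1.75 yaw -3.118
clock: 4.6
ee_pos: [0.5501, -0.0313, 0.0788]
tool_rot: [-3.141, -0.004, -3.11]
contact_force: [-0.1, -0.2, -0.5]
width: 0.0427
clock: 5.1
ee_pos: [0.5522, -0.0312, 0.0818]
tool_rot: [-3.141, 0.003, -3.109]
contact_force: [0.8, -0.9, 7.3]
width: 0.0138
```

```bash
python3 -m handwheel '[[[0,0.01,0],0],[[0,0.025,0],0],[[0,0.04,0],0],[[0,0.055,0],0],[[0,0.07,0],0],[[0,0.085,0],0],[[0,0.096,0],0],[[0,0.104,0],0],[[0,0.108,0],0],[[0,0.11,0],0]]'
python3 - <<'E'
from h import *
s=sensors.get_state();print(s['qpos'].round(3),s['contact_force'].round(1))
E
```

```text
clock: 6.35
ee_pos: [0.5486, 0.0757, 0.0817]
tool_rot: [-3.136, 0.001, -3.109]
contact_force: [2.7, -16.3, 4.2]
width: 0.0135
[ 0.424  0.353 -0.151  0.007 -1.067 -1.965] [  2.7 -16.3   4.2]
```

```bash
python3 -m handwheel '[[[0,-0.002,0],0],[[0,-0.002,0],0],[[0,-0.002,0],0],[[0,-0.002,-0.05],0],[[0,-0.04,-0.1],0],[[0,-0.09,-0.13],0],[[0,-0.09,-0.13],0],[[0,-0.09,-0.13],0]]' 0.5
python3 - <<'E'
from h import *
w=cam("wrist");cv2.imwrite("pics/w2.png",w['img'][:,:,::-1])
cv2.imwrite("pics/w2c.png",cv2.resize(w['img'][80:300,180:480,::-1],None,fx=2.5,fy=2.5))
print([ (d['at'],onz(w,d['at'],.059).round(4),round(d['conf'],2)) for d in optics.mark_of("pad_top",w)])
print([ (d['at'],onz(w,d['at'],.089).round(4),round(d['conf'],2)) for d in optics.mark_of("tab",w)])
for d in sil(w,"pad")[:1]:
    print(d['conf'],d['box'],fit([(w,d['pixels'])],[cyl(.033,.045,.059)],[.55,-.034],True))
go(.454,-.25,.20,-2.3)
E
```

```text
clock: 7.35
ee_pos: [0.5503, -0.0108, 0.2097]
tool_rot: [3.141, -0.001, -3.11]
contact_force: [0.7, 0.4, 0.2]
width: 0.0424
[([196.9, 257.7], array([ 0.5519, -0.0323,  0.059 ]), 0.82)]
[([200.4, 380.7], array([0.5444, 0.0776, 0.089 ]), 0.73)]
0.84 [224.8, 161.9, 290.6, 229.5] (array([ 0.55144372, -0.03395062]), np.float64(5.058356285095215))
shift [ 0.1041 -0.2364  0.0095] turn -0.809 j6 -1.8 yaw -3.109
```

View pics/w2c.png

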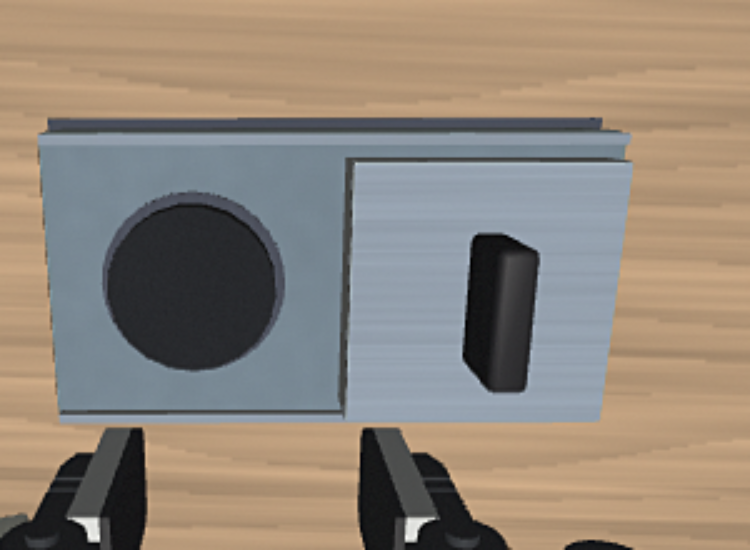

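The cover is fully open and the stamp disc is exposed, centred at about (257,193) in the full frame. By the fit that is world (0.551,-0.034). Next is the bottle.

```bash
python3 -m handwheel '[[[0.015,-0.03,0],-0.12],[[0.03,-0.07,0],-0.25],[[0.05,-0.11,0],-0.4],[[0.07,-0.16,0],-0.55],[[0.09,-0.2,0],-0.7],[[0.104,-0.236,0],-0.81],[[0.104,-0.236,0],-0.81],[[0.104,-0.236,0],-0.81]]' 1
python3 - <<'E'
from h import *
w=cam("wrist");cv2.imwrite("pics/w3.png",w['img'][:,:,::-1])
print([ (d['at'],onz(w,d['at'],.045).round(4),round(d['conf'],2)) for d in optics.mark_of("bottle_c",w)])
for d in sil(w,"bottle_c",proj(w,(.454,-.25,.045))[0])[:1]:
    print(d['conf'],d['box'],fit([(w,d['pixels'])],BOT,[.455,-.25],True))
t=cam("top")
for d in sil(t,"bottle_c",(381,195))[:1]:
    print(d['conf'],d['box'],fit([(t,d['pixels'])],BOT,[.455,-.25],True))
E
```

```text
clock: 8.55
ee_pos: [0.4543, -0.2497, 0.2098]
tool_rot: [3.141, -0.0, -2.3]
contact_force: [0.2, 0.7, 0.9]
width: 0.0854
[([194.0, 280.2], array([ 0.4555, -0.2484,  0.045 ]), 0.71), ([84.2, 321.5], array([ 0.3576, -0.3005,  0.045 ]), 0.65)]
0.87 [251.9, 161.1, 312.4, 223.1] (array([ 0.45395582, -0.24999739]), np.float64(8.097199440002441))
0.73 [387.2, 212.2, 407.7, 233.8] (array([0.15994658, 0.10612579]), np.float64(408.9902038574219))
```

View pics/w3.png

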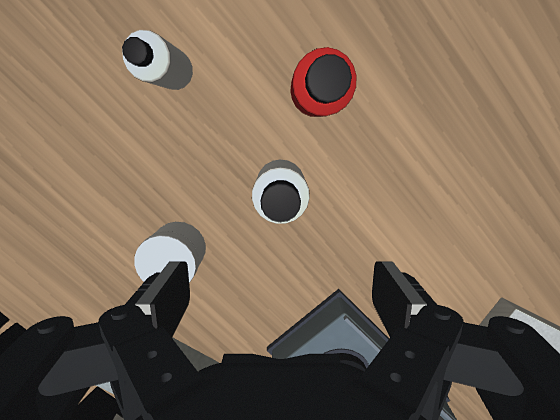

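The picture shows the white bottle at (281,195), centred between the fingers. The jar is at (165,262), the tube at (145,55) and the red one at (325,80), all clear of the descent.

```bash
python3 -m handwheel '[[[0,0,0.04],0],[[0,0,0.085],0],[[0,0,0.125],0],[[0,0,0.155],0],[[0,0,0.172],0],[[0,0,0.179],0],[[0,0,0.179],0]]' 1
python3 -m handwheel '[[[0,0,0],0],[[0,0,0],0],[[0,0,0],0],[[0,0,0],0],[[0,0,0],0],[[0,0,0],0]]' 0 40
```

```text
clock: 9.68
ee_pos: [0.4544, -0.2502, 0.0314]
tool_rot: [3.142, -0.0, -2.299]
contact_force: [0.2, 0.3, -0.6]
width: 0.0855
clock: 10.42
ee_pos: [0.455, -0.2506, 0.0323]
tool_rot: [-3.14, 0.001, -2.3]
contact_force: [-0.8, 0.9, 5.4]
width: 0.0549
```

```bash
python3 -m handwheel '[[[0,0,-0.02],0],[[0,0,-0.06],0],[[0,0,-0.1],0],[[0,0,-0.12],0],[[0,0,-0.12],0]]'
python3 - <<'E'
from h import *
w=cam("wrist");cv2.imwrite("pics/w4.png",w['img'][:,:,::-1])
go(.5514,-.034,.15,-1.54)
E
```

```text
clock: 11.05
ee_pos: [0.4548, -0.2505, 0.1523]
tool_rot: [-3.139, 0.002, -2.3]
contact_force: [-0.7, 0.1, -2.3]
width: 0.0548
shift [-0.226   0.0713  0.0009] turn -0.76 j6 -0.53 yaw -2.3
```

View pics/w4.png

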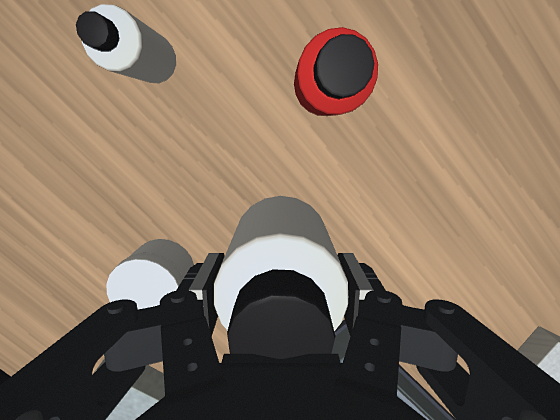

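The bottle is held upright between the pads at about (281,290), and the jar and tube look undisturbed. I'll carry it over the stamp.

```bash
python3 -m handwheel '[[[-0.015,0.005,0],-0.1],[[-0.045,0.014,0],-0.22],[[-0.085,0.027,0],-0.35],[[-0.125,0.04,0],-0.48],[[-0.165,0.052,0],-0.6],[[-0.2,0.063,0],-0.7],[[-0.22,0.069,0],-0.76],[[-0.226,0.071,0],-0.76],[[-0.226,0.071,0],-0.76],[[-0.226,0.071,0],-0.76]]'
python3 - <<'E'
from h import *
w=cam("side");cv2.imwrite("pics/s5.png",cv2.resize(w['img'][120:280,240:440,::-1],None,fx=3.5,fy=3.5))
w=cam("wrist");cv2.imwrite("pics/w5.png",w['img'][:,:,::-1])
w=cam("top")
for d in sil(w,"bottle_c",proj(w,(.55,-.034,.15))[0])[:1]: print(d['box'],d['conf'])
go(.5514,-.034,.092,-1.54)
E
```

```text
clock: 12.35
ee_pos: [0.5513, -0.0354, 0.1512]
tool_rot: [3.141, -0.0, -1.541]
contact_force: [0.4, -0.4, -0.8]
width: 0.0546
[311.9, 157.5, 319.9, 167.1] 0.48
shift [-0.001   0.0002  0.0594] turn -0.001 j6 -0.19 yaw -1.541
```

View pics/s5.png

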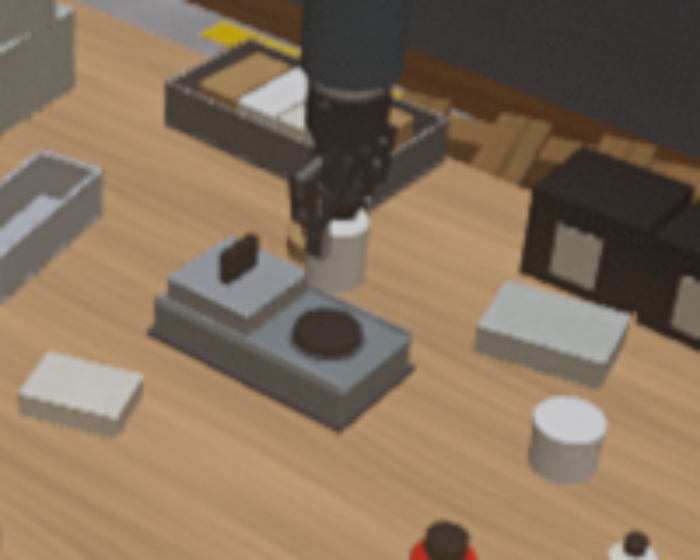

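View pics/w5.png

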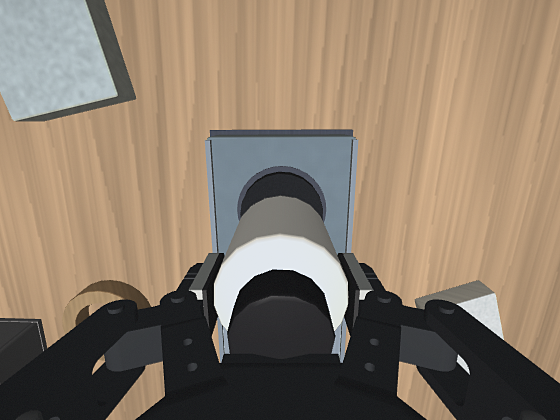

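The bottle is upright and in line with the stamp: columns 281 and 282 in the wrist view. I'll lower it and press while watching the force.

```bash
python3 -m handwheel '[[[-0.001,0,0.02],0],[[-0.001,0,0.04],0],[[-0.001,0,0.055],0],[[-0.001,0,0.06],0],[[-0.001,0,0.064],0],[[-0.001,0,0.068],0],[[-0.001,0,0.068],0]]' 0 60
python3 -m handwheel '[[[0,0,0.001],0],[[0,0,0.002],0],[[0,0,0.003],0],[[0,0,0.003],0]]'
```

```text
clock: 13.42
ee_pos: [0.5521, -0.0337, 0.0843]
tool_rot: [-3.14, -0.001, -1.54]
contact_force: [-4.1, -0.4, 6.0]
width: 0.0544
clock: 13.92
ee_pos: [0.5522, -0.0337, 0.0817]
tool_rot: [-3.14, -0.001, -1.539]
contact_force: [-3.9, 0.1, 8.1]
width: 0.0541
```

```bash
python3 -m handwheel '[[[0,0,0.001],0],[[0,0,0.002],0],[[0,0,0.003],0],[[0,0,0.003],0]]'
```

```text
clock: 14.42
ee_pos: [0.5522, -0.0339, 0.0813]
tool_rot: [-3.139, -0.001, -1.539]
contact_force: [-10.3, 1.0, 24.0]
width: 0.0543
```

The stamp has bottomed: force jumped to 24 N with the TCP hardly moving. I'll hold there.

```bash
python3 -m handwheel '[[[0,0,0],0],[[0,0,0],0],[[0,0,0],0],[[0,0,0],0],[[0,0,0],0],[[0,0,0],0],[[0,0,0],0],[[0,0,0],0],[[0,0,0],0],[[0,0,0],0],[[0,0,0],0]]'
python3 - <<'E'
from h import *
w=cam("side");cv2.imwrite("pics/s6.png",cv2.resize(w['img'][150:260,260:400,::-1],None,fx=5,fy=5))
E
python3 -m handwheel '[[[0,0,-0.01],0],[[0,0,-0.03],0],[[0,0,-0.07],0],[[0,0,-0.11],0],[[0,0,-0.12],0],[[0,0,-0.12],0]]'
python3 - <<'E'
from h import *
w=cam("wrist");cv2.imwrite("pics/w6.png",w['img'][:,:,::-1])
go(.51,.343,.2,-1.37)
E
```

```text
clock: 15.8
ee_pos: [0.5522, -0.0339, 0.0813]
tool_rot: [-3.139, -0.001, -1.539]
contact_force: [-10.4, 1.5, 23.4]
width: 0.0543
clock: 16.6
ee_pos: [0.552, -0.0332, 0.1973]
tool_rot: [-3.14, 0.001, -1.54]
contact_force: [-0.4, -0.5, -1.9]
width: 0.0541
shift [-0.3773  0.0297 -0.0035] turn -0.17 j6 -0.19 yaw -1.54
```

View pics/s6.png

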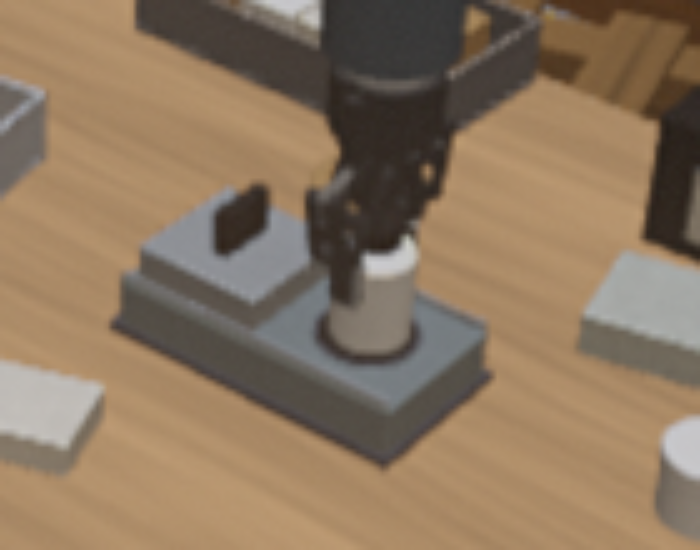

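View pics/w6.png

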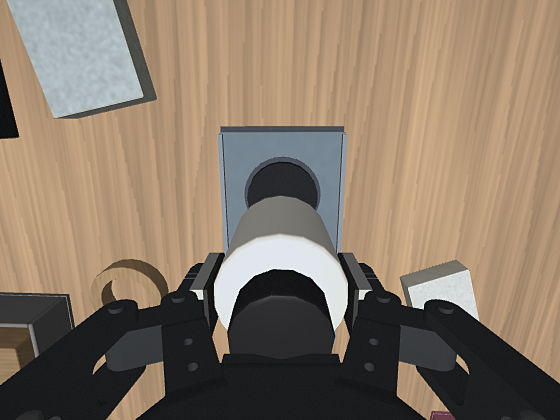

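Stamping is done, and the stamp is back up. I'll move past the lane so the wrist camera sees it clear of the bottle.

```bash
python3 -m handwheel '[[[-0.03,0.002,0],0],[[-0.08,0.006,0],-0.02],[[-0.13,0.01,0],-0.04],[[-0.18,0.015,0],-0.06],[[-0.23,0.02,0],-0.08],[[-0.28,0.024,0],-0.1],[[-0.33,0.028,0],-0.12],[[-0.38,0.032,0],-0.15],[[-0.42,0.035,0],-0.17],[[-0.45,0.037,0],-0.17],[[-0.464,0.038,0],-0.17],[[-0.464,0.038,0],-0.17]]'
python3 -m handwheel '[[[0,0,0],0],[[0,0,0],0]]'
python3 - <<'E'
from h import *
w=cam("wrist");cv2.imwrite("pics/w7.png",w['img'][:,:,::-1])
for d in sil(w,"lane",proj(w,(.51,.343,.03))[0])[:2]: print(d['conf'],d['box'])
t=cam("top")
print([(d['conf'],d['at']) for d in optics.mark_of("lane_stop",w)])
E
```

```text
clock: 18.15
ee_pos: [0.4989, 0.4292, 0.1956]
tool_rot: [3.139, -0.002, -1.369]
contact_force: [-0.3, 0.6, -0.7]
width: 0.0541
clock: 18.4
ee_pos: [0.4997, 0.4281, 0.1976]
tool_rot: [-3.141, 0.0, -1.371]
contact_force: [0.5, 0.2, -0.7]
width: 0.0545
0.67 [167.9, 51.0, 414.4, 152.3]
0.68 [443.9, 72.3, 559.6, 183.8]
[(0.85, [108.7, 196.5]), (0.76, [335.6, 342.9]), (0.66, [124.8, 463.9])]
```

View pics/w7.png

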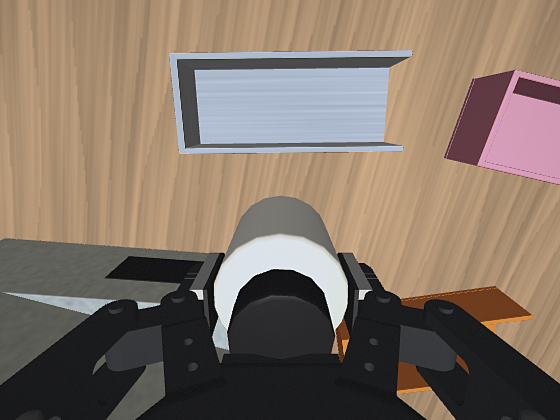

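The blue-grey lane is clear in view at (170–412, 51–153), with the stop at the left and the open end at the right. Pink and orange stay aside.

Run:
```python
from h import *
w=cam("wrist")
m=sil(w,"lane",(290,100))[0]['pixels']
print(fit([(w,m)],LANE,[.512,.34,.19]))
loc=np.array([[.1,-.041,.06],[.1,.041,.06],[-.1,-.041,.06],[-.1,.041,.06],[.094,.036,.004],[.094,-.036,.004],[-.1,.036,.004],[-.1,-.036,.004]])
px=np.array([[170,53.],[180,153.5],[412,51],[403,150],[194.5,143.],[194,70],[385,142.5],[389,66]])
def r(v): return (proj(w,place([loc],*v)[0])-px).ravel()
s=least_squares(r,[.51,.34,.19],loss='soft_l1');print(s.x,s.fun.reshape(-1,2).round(1).tolist())
```

```text
(array([0.50837283, 0.34432572, 0.2103866 ]), np.float64(26.645366668701172))
[0.50800742 0.34494911 0.21252059] [[-1.2, -0.2], [-0.9, 0.2], [0.8, -1.5], [-0.0, 1.0], [6.3, 0.5], [0.8, -0.1], [-1.6, -1.3], [0.2, 1.3]]
```

Run:
```python
from h import *
go(.4593,.3341,.037,-1.36)
```

```text
shift [0.085  0.0583 0.1604] turn -0.01 j6 -0.75 yaw -1.37
```

```bash
python3 -m handwheel '[[[0.025,0.015,0],-0.01],[[0.055,0.04,0.01],-0.01],[[0.08,0.055,0.03],-0.01],[[0.085,0.058,0.055],-0.01],[[0.085,0.058,0.075],-0.01],[[0.085,0.058,0.075],-0.01]]'
python3 - <<'E'
from h import *
w=cam("wrist");cv2.imwrite("pics/w8.png",w['img'][:,:,::-1])
go(.4593,.3341,.037,-1.36)
E
```

```text
clock: 19.45
ee_pos: [0.4587, 0.3333, 0.121]
tool_rot: [3.139, -0.002, -1.36]
contact_force: [0.3, -0.5, -0.5]
width: 0.054
shift [-0.0001  0.0002  0.0854] turn 0.0 j6 -0.69 yaw -1.36
```

View pics/w8.png

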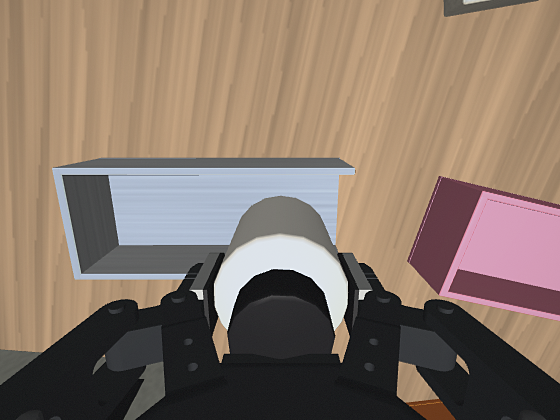

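The bottle is above the front half of the lane and between the walls. Lowering.

```bash
python3 -m handwheel '[[[0,0,0.025],0],[[0,0,0.05],0],[[0,0,0.07],0],[[0,0,0.078],0],[[0,0,0.082],0],[[0,0,0.084],0],[[0,0,0.084],0]]'
python3 -m handwheel '[[[0,0,0.001],0],[[0,0,0.002],0],[[0,0,0.002],0]]'
```

```text
clock: 20.38
ee_pos: [0.4598, 0.3346, 0.0389]
tool_rot: [-3.141, 0.001, -1.36]
contact_force: [0.4, -0.0, -1.7]
width: 0.0545
clock: 20.75
ee_pos: [0.4596, 0.3344, 0.0365]
tool_rot: [-3.141, 0.0, -1.36]
contact_force: [-0.8, 0.6, -0.4]
width: 0.0543
```

```bash
python3 -m handwheel '[[[0,0,0.001],0],[[0,0,0.001],0]]'
python3 -m handwheel '[[[0,0,0],0],[[0,0,0],0],[[0,0,0],0],[[0,0,0],0],[[0,0,0],0]]' 1
```

```text
clock: 21.0
ee_pos: [0.4596, 0.3344, 0.0365]
tool_rot: [-3.141, 0.0, -1.359]
contact_force: [-3.5, -1.5, 7.9]
width: 0.0542
clock: 21.62
ee_pos: [0.4595, 0.3343, 0.0352]
tool_rot: [3.142, -0.0, -1.36]
contact_force: [-0.3, 0.3, -0.1]
width: 0.0858
```

```bash
python3 -m handwheel '[[[0,0,-0.03],0],[[0,0,-0.08],0],[[0,0,-0.13],0],[[0,0,-0.15],0],[[0,0,-0.15],0]]'
python3 - <<'E'
from h import *
w=cam("wrist");cv2.imwrite("pics/w9.png",w['img'][:,:,::-1])
m=sil(w,"bottle_c",(280,195))
for d in m[:1]: print(d['conf'],d['box'],fit([(w,d['pixels'])],[P+[0,0,.004] for P in BOT],[.459,.334],True))
c,s=np.cos(.211),np.sin(.211)
go(.5082-.135*c,.3446-.135*s,.18,-2.93)
E
```

```text
clock: 22.25
ee_pos: [0.4602, 0.335, 0.1871]
tool_rot: [-3.138, 0.002, -1.36]
contact_force: [-0.3, -0.0, -1.1]
width: 0.0856
0.56 [249.0, 163.2, 313.5, 229.1] (array([0.46003175, 0.33405619]), np.float64(25.5437068939209))
shift [-0.0001  0.0847  0.0044] turn 1.57 j6 -0.69 yaw -1.36
```

View pics/w9.png

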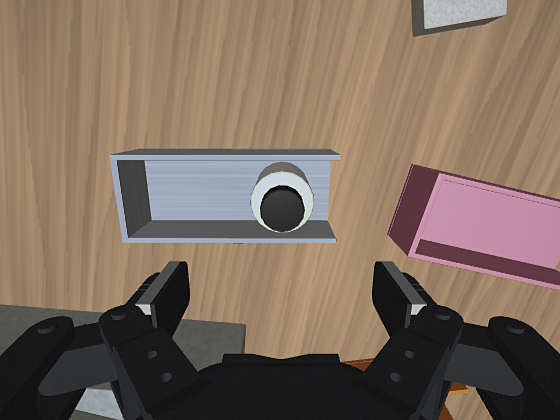

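The bottle stands upright in the front half of the lane at (282,200). I'll shut the fingers, turn, and go to the front of the lane.

```bash
python3 -m handwheel '[[[0,0.01,0],0.16],[[0,0.025,0],0.34],[[0,0.04,0],0.52],[[0,0.055,0],0.7],[[0,0.07,0],0.88],[[0,0.08,0],1.06],[[0,0.085,0],1.24],[[0,0.085,0],1.42],[[0,0.085,0],1.57],[[0,0.085,0],1.57]]' 0
python3 - <<'E'
from h import *
c,s=np.cos(.211),np.sin(.211)
go(.5082-.135*c,.3446-.135*s,.035,-2.93)
E
```

```text
clock: 23.6
ee_pos: [0.3759, 0.3159, 0.1839]
tool_rot: [-3.14, -0.002, -2.928]
contact_force: [0.3, -0.6, -0.8]
width: 0.0
shift [-0.0007  0.0006  0.1489] turn 0.002 j6 -2.38 yaw -2.928
```

Pink's lane is close to the front of the real one, so I'll check clearance before descending.

Run:
```python
from h import *
w=cam("wrist");cv2.imwrite("pics/w10.png",w['img'][:,:,::-1])
print("tip px",proj(w,(.376,.316,.035)), "contact", proj(w,(.40,.322,.06)))
t=cam("top");cv2.imwrite("pics/t10.png",cv2.resize(t['img'][130:300,130:300,::-1],None,fx=3.5,fy=3.5))
```

```text
tip px [[280.32166589 196.57718982]] contact [[281.15780281 229.3589691 ]]
```

View pics/w10.png

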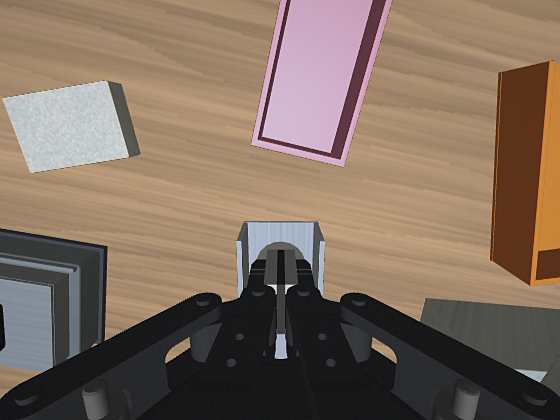

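Run:
```python
from h import *
w=cam("wrist")
for rc in((145,252),(165,344)): print(onz(w,rc,.06).round(3))
for rc in((222,245),(222,320)): print(onz(w,rc,.004).round(3))
```

```text
[0.332 0.282 0.06 ]
[0.332 0.363 0.06 ]
[0.42  0.286 0.004]
[0.402 0.367 0.004]
```

```bash
python3 -m handwheel '[[[0,0,0.04],0],[[0,0,0.09],0],[[0,0,0.13],0],[[0,0,0.149],0],[[0,0,0.149],0],[[-0.02,0,0.149],0],[[-0.035,0,0.149],0],[[-0.045,0,0.149],0],[[-0.05,0,0.149],0],[[-0.055,0,0.149],0],[[-0.06,0,0.149],0],[[-0.065,0,0.149],0]]'
python3 - <<'E'
from h import *
w=cam("side");cv2.imwrite("pics/s11.png",cv2.resize(w['img'][120:230,190:330,::-1],None,fx=5,fy=5))
w=cam("wrist");cv2.imwrite("pics/w11.png",w['img'][:,:,::-1])
E
```

```text
clock: 25.25
ee_pos: [0.44, 0.3301, 0.0363]
tool_rot: [-3.142, -0.0, -2.93]
contact_force: [-1.1, 0.4, 0.8]
width: -0.0003
```

View pics/w11.png

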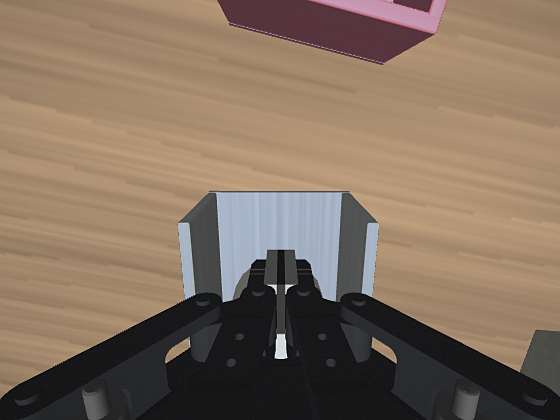

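View pics/s11.png

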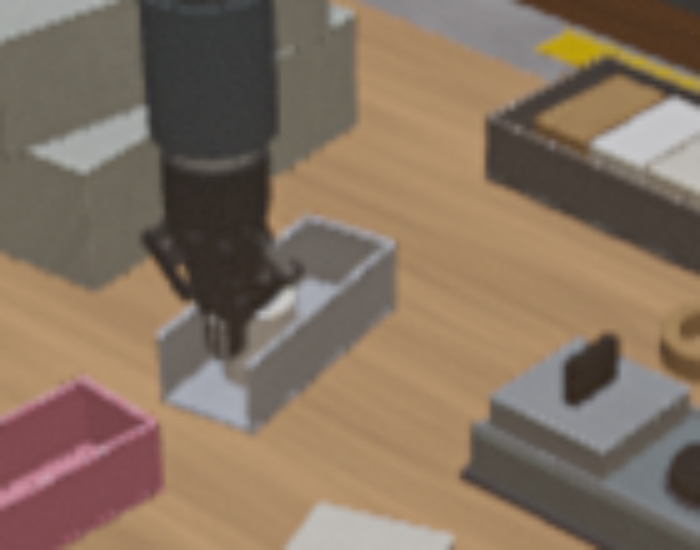

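The fingers are inside the channel, clear of both walls, and touching the bottle low down. I'll push slowly.

```bash
python3 -m handwheel '[[[-0.006,0,0],0],[[-0.013,0,0],0],[[-0.02,0,0],0],[[-0.027,0,0],0],[[-0.034,0,0],0],[[-0.041,0,0],0],[[-0.048,0,0],0],[[-0.055,0,0],0],[[-0.062,0,0],0],[[-0.069,0,0],0],[[-0.076,0,0],0],[[-0.081,0,0],0]]'
python3 -m handwheel '[[[-0.003,0,0],0],[[-0.006,0,0],0],[[-0.009,0,0],0],[[-0.01,0,0],0]]'
```

```text
clock: 26.85
ee_pos: [0.5196, 0.3472, 0.0362]
tool_rot: [-3.142, 0.0, -2.93]
contact_force: [-1.1, -0.3, 0.1]
width: 0.0001
clock: 27.35
ee_pos: [0.529, 0.3493, 0.0363]
tool_rot: [-3.142, 0.0, -2.93]
contact_force: [-1.5, -0.6, -1.3]
width: -0.0002
```

```bash
python3 -m handwheel '[[[-0.002,0,0],0],[[-0.004,0,0],0],[[-0.006,0,0],0],[[-0.006,0,0],0]]'
```

```text
clock: 27.85
ee_pos: [0.5351, 0.3506, 0.0363]
tool_rot: [3.142, 0.0, -2.93]
contact_force: [-0.9, -0.0, -0.2]
width: 0.0
```

```bash
python3 -m handwheel '[[[-0.001,0,0],0],[[-0.002,0,0],0],[[-0.003,0,0],0],[[-0.003,0,0],0]]'
```

```text
clock: 28.35
ee_pos: [0.5351, 0.3506, 0.0364]
tool_rot: [-3.141, -0.005, -2.93]
contact_force: [-10.7, -1.2, 7.0]
width: -0.0001
```

Stalled at the stop with 10.7 N. Backing off and lifting to check.

```bash
python3 -m handwheel '[[[0.003,0,0],0],[[0.01,0,0],0],[[0.03,0,0],0],[[0.06,0,0],0],[[0.07,0,-0.03],0],[[0.07,0,-0.08],0],[[0.06,0,-0.13],0],[[0.03,0,-0.16],0],[[0.0,0,-0.17],0],[[0.0,0,-0.17],0],[[0.0,0,-0.17],0]]'
python3 - <<'E'
from h import *
w=cam("wrist");cv2.imwrite("pics/w12.png",w['img'][:,:,::-1])
X=np.array([.5082+.066*np.cos(.211),.3446+.066*np.sin(.211)]);print("expect",X,proj(w,(*X,.094)))
for d in sil(w,"bottle_c")[:2]:
    print(d['conf'],d['box'],fit([(w,d['pixels'])],[P+[0,0,.004] for P in BOT],[*X],True))
w=cam("side");cv2.imwrite("pics/s12.png",cv2.resize(w['img'][120:230,190:330,::-1],None,fx=5,fy=5))
E
```

```text
clock: 29.72
ee_pos: [0.5372, 0.3509, 0.2056]
tool_rot: [-3.141, -0.001, -2.93]
contact_force: [-0.3, -0.2, -0.2]
width: 0.0002
expect [0.57273625 0.3584229 ] [[279.85999342 246.16139146]]
0.79 [250.1, 194.3, 307.0, 255.9] (array([0.57172952, 0.35698611]), np.float64(318.9229736328125))
```

View pics/w12.png

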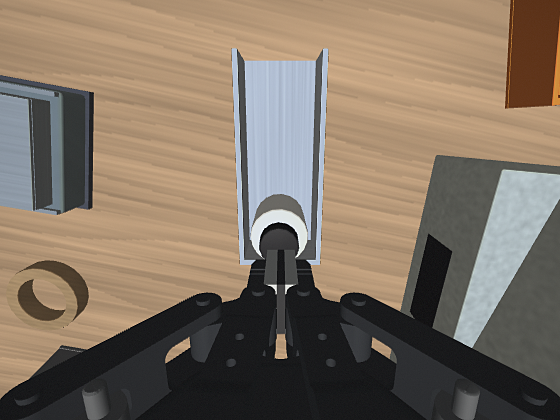

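View pics/s12.png

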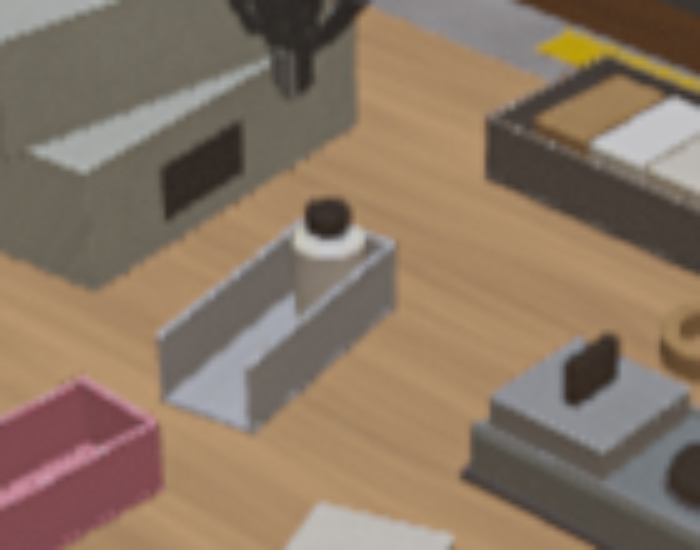

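The bottle stands upright at the stop: the side crop shows the cap at (328,215) beside the stop, and the fit is within 2 mm of the expected pose. Now the cover.

Run:
```python
from h import *
go(.5486,.0757,.2,-3.11)
```

```text
shift [ 0.0466 -0.2716  0.0062] turn 0.181 j6 -2.18 yaw -2.929
```

```bash
python3 -m handwheel '[[[0.005,-0.03,0],0.04],[[0.014,-0.08,0],0.08],[[0.023,-0.135,0],0.12],[[0.032,-0.19,0],0.16],[[0.04,-0.235,0],0.18],[[0.045,-0.26,0],0.18],[[0.0466,-0.2715,0],0.18],[[0.0466,-0.2715,0],0.18],[[0.0466,-0.2715,0],0.18]]' 0.5
python3 - <<'E'
from h import *
w=cam("wrist");cv2.imwrite("pics/w13.png",w['img'][:,:,::-1])
print([ (d['at'],onz(w,d['at'],.089).round(4),round(d['conf'],2)) for d in optics.mark_of("tab",w)], proj(w,(.5486,.0757,.107)))
go(.5486,.0757,.082,-3.11)
E
```

```text
clock: 31.0
ee_pos: [0.5492, 0.0769, 0.2062]
tool_rot: [3.141, -0.0, -3.109]
contact_force: [0.1, 0.2, -0.4]
width: 0.0424
[([202.9, 278.9], array([0.5475, 0.076 , 0.089 ]), 0.95)] [[278.37377882 209.79750356]]
shift [ 0.0006 -0.0012  0.1241] turn 0.001 j6 -1.96 yaw -3.109
```

View pics/w13.png

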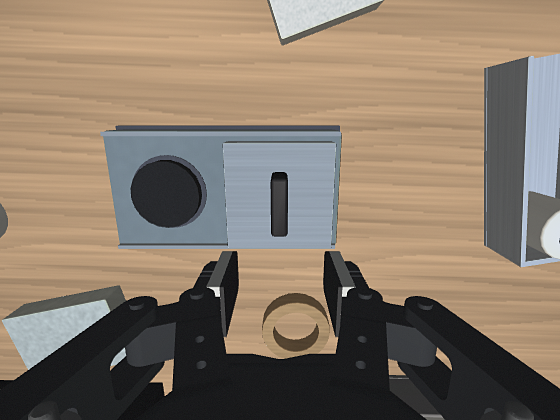

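The tab is at (279,203), midway between the fingers. The stamp is up and the bottle is still in the lane at right. I'll go down, pinch, and slide the cover shut.

```bash
python3 -m handwheel '[[[0,-0.001,0.04],0],[[0,-0.001,0.08],0],[[0,-0.001,0.11],0],[[0,-0.001,0.122],0],[[0,-0.001,0.122],0],[[0,-0.001,0.122],0]]' 0.5
python3 -m handwheel '[[[0,0,0],0],[[0,0,0],0],[[0,0,0],0],[[0,0,0],0]]' 0.0 20
python3 -m handwheel '[[[0,-0.01,0],0],[[0,-0.025,0],0],[[0,-0.04,0],0],[[0,-0.055,0],0],[[0,-0.07,0],0],[[0,-0.085,0],0],[[0,-0.096,0],0],[[0,-0.104,0],0],[[0,-0.108,0],0],[[0,-0.111,0],0],[[0,-0.112,0],0]]'
```

```text
clock: 31.85
ee_pos: [0.5503, 0.0754, 0.0858]
tool_rot: [3.141, 0.003, -3.109]
contact_force: [0.7, 0.1, -0.4]
width: 0.043
clock: 32.35
ee_pos: [0.5498, 0.0751, 0.0852]
tool_rot: [3.141, 0.002, -3.11]
contact_force: [-0.5, 0.2, 5.1]
width: 0.0133
clock: 33.72
ee_pos: [0.5534, -0.0346, 0.0853]
tool_rot: [3.137, 0.003, -3.11]
contact_force: [-3.7, 13.2, 8.5]
width: 0.0135
```

Travel was about 110 mm and the force has risen to 13 N, so the cover is at its end stop. Releasing and retreating.

```bash
python3 -m handwheel '[[[0,0,0],0],[[0,0,0],0],[[0,0,0],0],[[0,0,-0.04],0],[[0,0,-0.09],0],[[0,0,-0.13],0],[[0,0,-0.13],0],[[0,0,-0.13],0]]' 0.5
python3 - <<'E'
from h import *
w=cam("wrist");cv2.imwrite("pics/w14.png",w['img'][:,:,::-1])
print([ (d['at'],onz(w,d['at'],.089).round(4),round(d['conf'],2)) for d in optics.mark_of("tab",w)])
co=sil(w,"cover")[0]['pixels'];print('cover',fit([(w,co)],[box(-.05,.05,-.05,.05,.045,.071),box(-.025,.025,-.007,.007,.07,.107)],[.55,-.035,0.02]))
w=cam("top");cv2.imwrite("pics/t14.png",cv2.resize(w['img'][130:250,190:450,::-1],None,fx=3,fy=3,interpolation=cv2.INTER_CUBIC))
E
```

```text
clock: 34.72
ee_pos: [0.5523, -0.037, 0.2134]
tool_rot: [3.141, -0.001, -3.11]
contact_force: [0.0, -0.0, -0.2]
width: 0.0422
[([199.1, 284.1], array([ 0.5488, -0.0333,  0.089 ]), 0.59)]
cover (array([ 0.55140409, -0.03384557,  0.02757879]), np.float64(17.931854248046875))
```

View pics/w14.png

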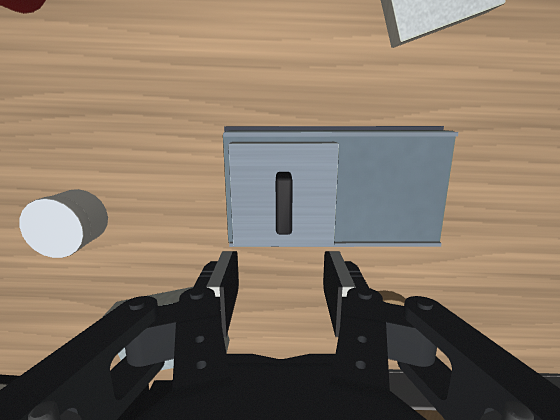

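View pics/t14.png

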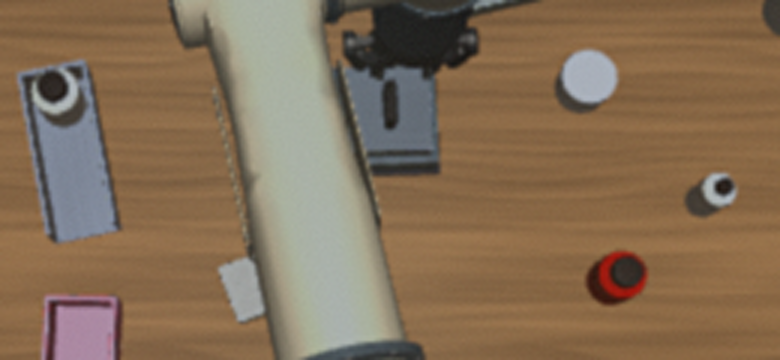

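The cover sits over the stamp: its fitted centre is (0.551,-0.034), the same as the stamp's. In the top crop the bottle stands at the stop at (55,92), and the jar (588,78), tube (720,190) and red one (618,277) are where they were. Handing in.

```bash
python3 -c "
from workcell import job
print(job.close_job())"
```

```text
the job is handed in; nothing more can be done
None
```

The job is finished and handed in at about 35 s of the 72 s allowed; no verdict was reported.

- **Opening and stamping:** I slid the cover open to its end stop. Then I took the white black-capped bottle by its body and pressed it centred on the stamp. It bottomed out (force jumped to 24 N with no further travel), and I held it there for about 1.4 s.
- **Lane:** I stood the bottle in the front half of the blue-grey lane and let go. I pushed it with shut fingers until it stalled at the stop at about 11 N. It stands upright, and the fitted position is within 2 mm of where a bottle at the stop should be. That fit was rough because the gripper hid part of the bottle.
- **Cover shut:** I slid the cover back about 110 mm to its end stop. Its fitted centre matches the stamp's to within 0.2 mm.
- **Bystanders:** the jar, tube and red bottle look unmoved in the last top view, and the gripper is clear of everything.
- **Checks that disagreed:** the network's mark for the tab was up to about 4 mm off the grip-measured or fitted position, and in the top view it boxed the red bottle instead of the white one. I relied on the wrist-camera fits and the pictures instead.

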